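Free the tight locating block from the bracket jig

TASK

Change over the bracket jig: turn the black wing knob until its red retaining finger points along the painted yellow release mark, then take the blue lug of the tightly held locating block and rock the block side to side, a few degrees towards one yellow cheek and then the other, several times, working it up until it comes free. Do not drag it straight out: the jig plate is only dropped over its bench dowels and must stay down on its board. Finish while still holding the block in the gripper, upright and still over its pocket, its underside 1 to 3 cm above the tops of the yellow cheeks and touching nothing, with the bracket, wooden block and screwdriver left where they lie.

Things in the scene. Friction and masses are not known exactly. Their poses are not given: they have to be found in the camera images.
- jig: Steel jig plate 240 (x) x 170 (y) x 8 mm with all its fittings, about 2.1 kg without the block, only dropped over two dowels of a fixed wooden board (290 x 205 x 15 mm): it can rise but neither shift nor tip, and must stay down. Origin: centre of the plate's underside, 15 mm above the bench; axes as pocket. Fittings beside the knob and pocket are under 30 mm high.
- pocket (a point): Centre of the pocket floor on the plate, under the seated block. z up; y from cheek to cheek (rock the block this way); x from knob to block. Two yellow cheeks, inner faces 33 mm from the centre along y, 14 mm thick, tops 26 mm above this point; two dark bars, inner faces 23.5 mm off along x (1.5 mm clear of the block), 22 mm high.
- plunger_l: Steel nose, 5 mm radius, of the spring plunger in the +y cheek, 16 mm above the pocket floor; origin at the nose's centre. It presses about 27 N on the middle of the block's end face, so that friction (about 16 N an end) holds the block. A straight pull has to beat both ends at once, more than the plate's weight: the plate comes up with it.
- plunger_r: The same in the -y cheek. Rocked so that one end rises while the other stays or sinks a little, the block's two frictions oppose each other, and it works up with little pull, a few mm each rock. The plungers let go when the underside is about 20 mm above the pocket floor.
- retainer (a joint): Angle of the wing knob and its retaining finger, rad: 0 = finger pointing along +x of the pocket frame, over the block's shoulder; grows counter-clockwise seen from above (towards the pocket's +y). Range -0.5 to 1.9; starts between -0.1 and 0.35; friction about 0.06 N m, stays where it is left. On the release mark it reads 1.2.
- retainer_grip (a point): On the knob's turning axis, at TCP height for gripping, 80 mm from the block along the pocket's -x. Black wing 44 x 12 mm, from 22 mm below this point to 6 mm above; its length (this frame's x) lies along the finger: grip across y. The finger, below the wing, is a red bar 14 mm wide reaching 68 mm from the axis, 2.5 mm above the block's shoulder.
- release_mark (a point): Point on the painted yellow release line on the plate, 76 mm from the knob's axis; the line runs radially from the axis, and the finger points along it when released (retainer 1.2). Plate height.
- locating_block: The block, 0.28 to 0.46 kg, origin at the centre of its underside, axes as pocket at the start, when it sits on the pocket floor. Aluminium foot 44 (x) x 56 (y) x 30 mm high; on its centre a blue upright lug 24 (x) x 30 (y) mm, from 30 to 80 mm above the origin: grip it across y. A small steel pin 10 mm high stands on the foot at x +16.5, y +18 mm.
- lug (a point): Grip point inside the blue lug, on the block's z axis 64 mm above its origin; axes of the block. TCP height for gripping.
- bracket: Loose folded steel channel 95 x 40 x 25 mm beside the board, origin under its centre. Leave alone.
- wood_block: Loose dark wooden hand block 85 x 42 x 44 mm with blue felt under it, beside the board, origin under its centre. Leave alone.
- screwdriver: Loose screwdriver lying on the bench on the robot's side of the board. Leave alone.

How it is judged:
By the outcome, as a careful person would: the job done as asked, in the order asked, and still so for the second after the job is handed in, while the arm keeps its last pose, push and grip.
It also fails if it takes over 51 s, if anything falls off the work surface, if the arm or the gripper's body presses on something with over 40 N, if the wrist force passes 120 N, or if a joint passes its speed limit or range.

ROBOT

A 6-joint arm with a two-finger parallel gripper is mounted at the origin on the work surface. World frame = base frame: x ahead of the robot, y to its left, z up, the work surface at z = 0. Lengths are in mm, angles in rad, forces in N, time in s.
With the tool pointing down it reaches from about 400 to 925 mm from the base axis. Payload 12.5 kg.
Tool frame: the origin (TCP) lies between the finger pads, 19 mm behind the fingertips; this is the grasp point; z points along the fingers, y is the line along which they close (so a half turn about z gives the same grasp; the last joint's range is limited). The gripper opens to 95 mm and grips with 3 to 60 N. Pads are 20 mm wide; open, the fingers measure 119 mm over their backs; the gripper's body (75 mm by 180 mm) begins 59 mm behind the grasp point.
Start: joints at [1.046, 0.491, 1.559, -0, 1.092, -0.106], TCP at [254.15, 571.01, 233.461] pointing down, gripper open.
Joint ranges: [-3.1, 3.1], [-0.84, 2.19], [0.05, 2.79], [-1.13, 4.28], [0.06, 2.93], [-2.69, 2.69]. Speed limits (rad/s): [2.22, 2.22, 2.79, 3.14, 3.14, 3.14].

INTERFACE

Orientations are given as [roll, pitch, yaw] about the fixed x, y, z axes, in that order (R = Rz(yaw) Ry(pitch) Rx(roll)).
In Python, from cell import state, read_camera, camera_info, job_done gives the robot as it stands.
- The arm moves only by the shell command python3 -m handwheel 'ROWS'. ROWS is a JSON list of rows, 1 to 5 of them, each of 5 numbers: dx, dy, dz in mm, then a turn about the tool's z in rad, then the opening from 0.0 (shut) to 1.0 (fully open); each row is the pose to reach, as a shift and turn from the pose commanded when the command began, along the tool's axes at that moment; what a row does not reach only later rows make up. A row lasts 1/12 s, in which the tool goes at most 41.7 mm and 0.125 rad, less where a joint would pass 70% of its speed; a pose out of reach is approached as far as the arm can. The fingers move at their own pace and stop on an object; the grip force is fixed at half the most. Time passes only in rows, so rows that do not move let the fingers close. It prints the time, the measured TCP pose, the force, the opening and the grip force at its end.
- state(): the state, without advancing time (a new reading comes with each control period).
- read_camera(name): name is "scene" or "top" or "wrist"; returns (picture, depth): 400x640x3 uint8, red, green, blue; 400x640 float32, mm along the optical axis (not along the pixel's ray), 0 where there is no reading.
- camera_info(name): a dict with "vertical_fov" (degrees; the focal length in pixels is half the picture's height over the tangent of half this angle, whatever the lens; pixels are square), "cx", "cy" (the principal point, pixels), "dist_coeffs" ([k1, k2, p1, p2, k3] as OpenCV has them; the pictures are not rectified), "origin" and "attitude" of the camera in the world. Camera axes: x right, y down, z forward; pixel columns grow to the right and rows downward; lengths in mm; the calibration is good to about 2 mm. A picture is of the moment at which its call begins: read the wrist's pose just before it. camera_info takes no time and is no camera call; for the wrist camera it gives the pose at the moment of the call.
- job_done(): hands the job in; it is judged then, once.
The state is a dict: "t": time; "joints": joint angles; "qvel": joint speeds; "tau": joint torques, N m; "eef_pos": TCP position; "tcp_rot": TCP orientation; "ft_force": force on the tool from outside, world axes, zero at the start; "moment": the same for the moment, N m; "opening": opening from 0.0 (shut) to 1.0 (fully open); "grip_force": force on a finger pad.
Only numpy, scipy, OpenCV 4.12 (cv2) and the standard library are available. Lean on these libraries where they do the work, as an engineer would, in place of code of your own. Each camera call takes 0.05 s, during which the arm holds its last target. There are 200 camera calls.

## Working session

There is one attempt and no reset: what is moved stays moved. The work goes in short steps, Python scripts to look and compute and a shell command to move; the robot and the scene stay as the last step left them, time stands still between calls to the robot, and variables do not carry over. Pictures are saved under pics/ and viewed, at most 10 in all, crops included, and the job is handed in when it is done.

```bash
mkdir -p pics; ls
python3 - <<'E'
from cell import *
import cv2
print(state())
for n in("scene","top"):
    print(n,camera_info(n))
    p,d=read_camera(n); cv2.imwrite(f"pics/{n}0.png",p[:,:,::-1])
    import numpy as np; np.save(f"pics/{n}0.npy",d)
E
```

```text
pics
{'t': 0.0, 'joints': array([ 1.04641387e+00,  4.91574182e-01,  1.55947815e+00,  1.17849296e-05,
        1.09169357e+00, -1.05600201e-01]), 'qvel': array([ 0.00211261, -0.00173845,  0.00047979,  0.00100351, -0.00011231,
       -0.00046803]), 'tau': array([ 1.49512165e-03, -6.12657666e+01, -2.58181393e+01,  6.92900363e-02,
        4.82328131e-02, -7.79531319e-05]), 'eef_pos': array([254.01401397, 570.7966628 , 232.84276796]), 'tcp_rot': array([-3.14044693e+00, -1.31950756e-04,  2.72280489e+00]), 'ft_force': array([0.85317431, 0.15439846, 0.20654593]), 'moment': array([ 0.01656061, -0.01248019, -0.00660515]), 'grip_force': 0.0, 'opening': 0.9992567914387103}
scene {'vertical_fov': 48.7665652620663, 'cx': 319.9942245065926, 'cy': 206.2102712385827, 'dist_coeffs': array([-0.05673835,  0.        ,  0.        ,  0.        ,  0.        ]), 'origin': array([1228.84172485,  496.80667717,  593.80145515]), 'attitude': array([-2.14996414, -0.02103747,  2.15511006])}
top {'vertical_fov': 43.39981222458027, 'cx': 316.476645266051, 'cy': 198.69610996605442, 'dist_coeffs': array([-0.13573051,  0.        ,  0.        ,  0.        ,  0.        ]), 'origin': array([ 379.67888754,   72.14503241, 1088.86261088]), 'attitude': array([-2.97105328, -0.02906531, -1.55919951])}
```

View pics/top0.png

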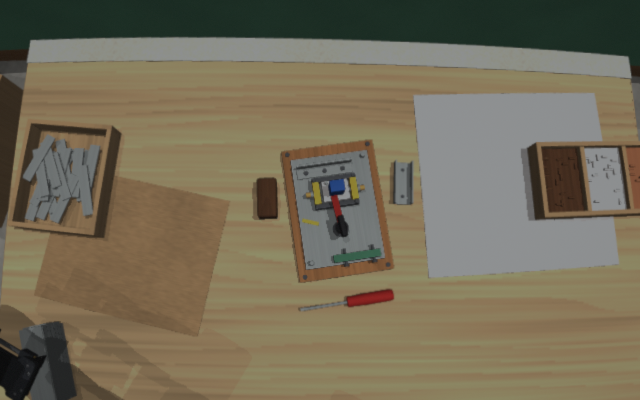

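View pics/scene0.png

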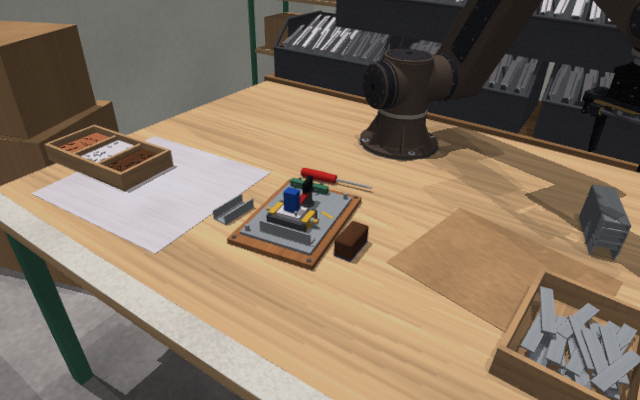

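```bash
cat > h.py <<'E'
import numpy as np,cv2
from cell import *
from scipy.spatial.transform import Rotation as R
def K(i,h=400):
    f=h/2/np.tan(np.radians(i["vertical_fov"])/2); return np.array([[f,0,i["cx"]],[0,f,i["cy"]],[0,0,1.]])
def ray(i,uv):
    p=cv2.undistortPoints(np.array([uv],float).reshape(-1,1,2),K(i),i["dist_coeffs"]).reshape(-1,2)
    d=np.c_[p,np.ones(len(p))]; return d@R.from_euler('xyz',i["attitude"]).as_matrix().T
def onz(i,uv,z):
    d=ray(i,uv); o=np.array(i["origin"]); return o+d*((z-o[2])/d[:,2])[:,None]
E
python3 - <<'E'
import cv2
a=cv2.imread("pics/top0.png")[135:285,270:410]
cv2.imwrite("pics/topc.png",cv2.resize(a,(560,600),interpolation=cv2.INTER_CUBIC))
E
```

```text
(no output)
```

View pics/topc.png

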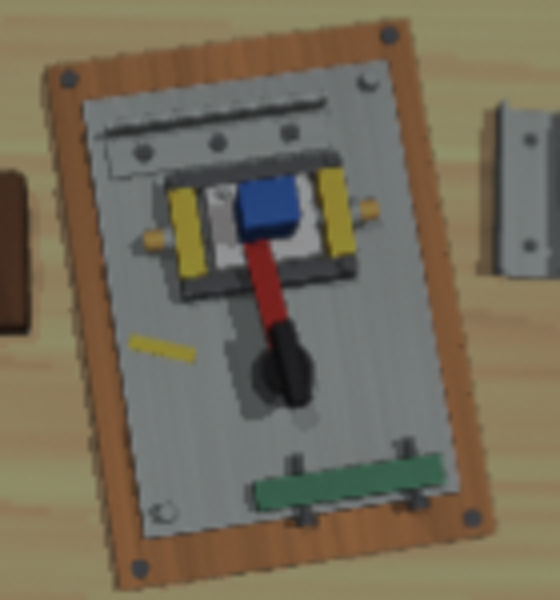

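```bash
cat > m.py <<'E'
from h import *
i=camera_info("top")
c=lambda l:np.array(l)/4.+[270-.4,135-.4]
pl=onz(i,c([(84,101),(388,62),(459,494),(143,538)]),23)
print(pl.round(1))
ctr=pl.mean(0); yx=(pl[0]+pl[1]-pl[2]-pl[3])/2; yy=(pl[0]+pl[3]-pl[1]-pl[2])/2
print("plate",ctr,np.linalg.norm(yx),np.linalg.norm(yy),np.arctan2(yx[1],yx[0]),np.arctan2(-yy[0],yy[1]))
ch=onz(i,c([(168,190),(193,188),(206,274),(181,278),(318,168),(342,166),(356,252),(332,256)]),49)
l,r=ch[:4].mean(0),ch[4:].mean(0)
print("pocket",(l+r)/2,np.linalg.norm(l-r),"yaw",np.arctan2(-(l-r)[0],(l-r)[1]))
w=onz(i,c([(277,325),(290,322),(302,402),(287,404)]),23+80-39) 
print("lug top",onz(i,c([(270,192)]),103))
m=onz(i,c([(130,341),(195,355)]),23)
print("mark",m,"ang",np.arctan2(*(m[0]-m[1])[[1,0]]))
f=onz(i,c([(257,240),(280,322)]),23+36)
print("finger",f,np.arctan2(*(f[0]-f[1])[[1,0]]))
d=np.load("pics/top0.npy")
def P(u,v):
    x,y=c([(u,v)])[0]; D=d[int(round(y)),int(round(x))]
    r=ray(i,[(x,y)])[0]; return (np.array(i["origin"])+r*D).round(1)
for n,q in dict(wing1=(280,335),wing2=(295,390),wing=(288,362),fing=(265,270),lug=(268,190),shoulder=(225,235),plate=(330,400),cheek=(187,235),cheek2=(337,210)).items(): print(n,P(*q))
E
python3 m.py
```

```text
[[ 648.7  100.7   23. ]
 [ 674.1  -65.8   23. ]
 [ 437.8 -102.6   23. ]
 [ 412.8   65.    23. ]]
plate [543.34188015  -0.68927669  23.        ] 238.83938526285579 169.0003301029747 0.152461898849739 0.14967601452852072
pocket [578.59721652   4.81501827  49.        ] 80.29663333587455 yaw 0.1649531774691748
lug top [[583.29050456   4.46063374 103.        ]]
mark [[517.29311475  73.47945782  23.        ]
 [510.29703443  38.66634182  23.        ]] ang 1.372476852064732
finger [[566.71377085   8.11872145  59.        ]
 [523.74868608  -4.06879486  59.        ]] 0.276400254263309
wing1 [513.3  -2.   86.7]
wing2 [485.6  -9.7  86.3]
wing [499.6  -6.1  87.1]
fing [550.9   3.9  59.2]
lug [585.    5.2  99.7]
shoulder [570.3  24.5  52.1]
plate [487.2 -33.7  22.9]
cheek [571.5  44.3  44.1]
cheek2 [586.  -35.1  45.6]
```

```bash
R='python3 -m handwheel'
$R '[[-39,-36,0,0,1],[-78,-72,0,0,1],[-115,-107,0,0,1],[-115,-107,0,0,1]]' 
$R '[[-39,-36,0,0,1],[-78,-72,0,0,1],[-115,-107,0,0,1],[-115,-107,0,0,1]]' 
$R '[[-39,-36,0,0,1],[-78,-72,0,0,1],[-115,-107,0,0,1],[-115,-107,0,0,1]]' 
$R '[[-39,-36,0,0,1],[-78,-72,0,0,1],[-115,-107,0,0,1],[-115,-107,0,0,1]]' 
$R '[[0,0,0,0.12,1],[0,0,0,0.24,1],[0,0,0,0.36,1],[0,0,0,0.48,1],[0,0,0,0.6,1]]' 
$R '[[0,0,0,0.12,1],[0,0,0,0.24,1],[0,0,0,0.36,1],[0,0,0,0.48,1],[0,0,0,0.6,1]]' 
$R '[[0,0,0,0.12,1],[0,0,0,0.24,1],[0,0,0,0.36,1],[0,0,0,0.48,1],[0,0,0,0.6,1]]' 
$R '[[0,0,0,0.12,1],[0,0,0,0.24,1],[0,0,0,0.36,1],[0,0,0,0.48,1],[0,0,0,0.6,1]]' 
$R '[[0,0,0,0.047,1],[0,0,0,0.047,1],[0,0,0,0.047,1]]'
python3 - <<'E'
from h import *
s=state();print(s['t'],s['eef_pos'],s['tcp_rot'],s['ft_force'],s['joints'])
i=camera_info("wrist");print(i)
p,d=read_camera("wrist");cv2.imwrite("pics/w1.png",p[:,:,::-1]);np.save("pics/w1.npy",d)
import pickle;pickle.dump(i,open("pics/w1.pkl","wb"))
E
```

```text
t: 0.43
eef_pos: [316.0, 424.0, 233.1]
tcp_rot: [-3.141, -0.0, 2.723]
ft_force: [0.3, 0.7, 0.3]
opening: 0.997
grip_force: 0.0
t: 0.77
eef_pos: [377.6, 279.5, 233.4]
tcp_rot: [-3.141, -0.0, 2.722]
ft_force: [1.6, 0.8, 0.2]
opening: 0.999
grip_force: 0.0
t: 1.1
eef_pos: [439.3, 134.9, 233.4]
tcp_rot: [-3.141, 0.0, 2.722]
ft_force: [-0.0, 1.4, -0.6]
opening: 0.998
grip_force: 0.0
t: 1.43
eef_pos: [501.0, -9.9, 233.3]
tcp_rot: [-3.141, 0.0, 2.722]
ft_force: [0.6, 0.6, -0.5]
opening: 1.002
grip_force: 0.0
t: 1.85
eef_pos: [500.2, -7.2, 233.2]
tcp_rot: [-3.141, -0.0, 2.117]
ft_force: [0.2, 0.3, 0.2]
opening: 1.0
grip_force: 0.0
t: 2.27
eef_pos: [500.2, -7.0, 233.2]
tcp_rot: [-3.141, -0.0, 1.517]
ft_force: [0.7, -0.5, -0.4]
opening: 0.997
grip_force: 0.0
t: 2.68
eef_pos: [500.2, -7.0, 233.2]
tcp_rot: [-3.141, 0.0, 0.917]
ft_force: [0.5, 0.0, 0.0]
opening: 1.003
grip_force: 0.0
t: 3.1
eef_pos: [500.2, -7.0, 233.2]
tcp_rot: [-3.141, 0.0, 0.317]
ft_force: [-0.1, 0.2, -0.3]
opening: 0.997
grip_force: 0.0
t: 3.35
eef_pos: [500.2, -7.1, 233.3]
tcp_rot: [-3.141, 0.0, 0.278]
ft_force: [0.3, -0.2, 0.0]
opening: 0.995
grip_force: 0.0
3.35 [500.24998101  -7.05106889 233.28290602] [-3.14136547e+00  2.54486359e-04  2.77759292e-01] [ 0.28929967 -0.15407392  0.02576259] [-1.46251355e-01  3.14840097e-01  1.85807791e+00  1.24183909e-04
  9.69000068e-01  1.14671539e+00]
{'vertical_fov': 68.41571874860426, 'cx': 316.67637382692044, 'cy': 193.19484426491607, 'dist_coeffs': array([-0.01828009,  0.        ,  0.        ,  0.        ,  0.        ]), 'origin': array([572.13133332,  14.43550595, 385.38885546]), 'attitude': array([ 2.87432248e+00,  2.63415844e-04, -1.29266234e+00])}
```

View pics/w1.png

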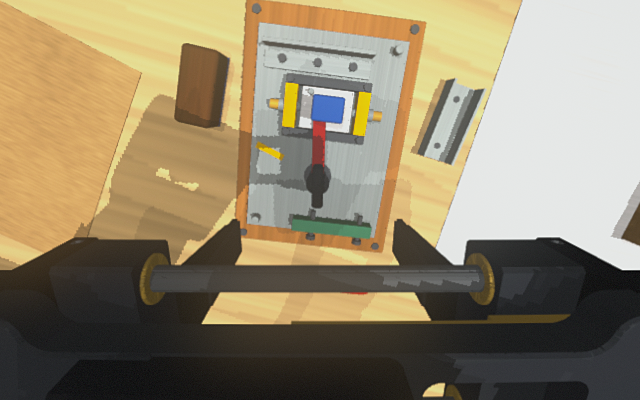

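Run:
```python
import cv2
a=cv2.imread("pics/w1.png")[65:245,240:420]
cv2.imwrite("pics/w1c.png",cv2.resize(a,(594,594),interpolation=cv2.INTER_CUBIC))
```

```text
(no output)
```

View pics/w1c.png

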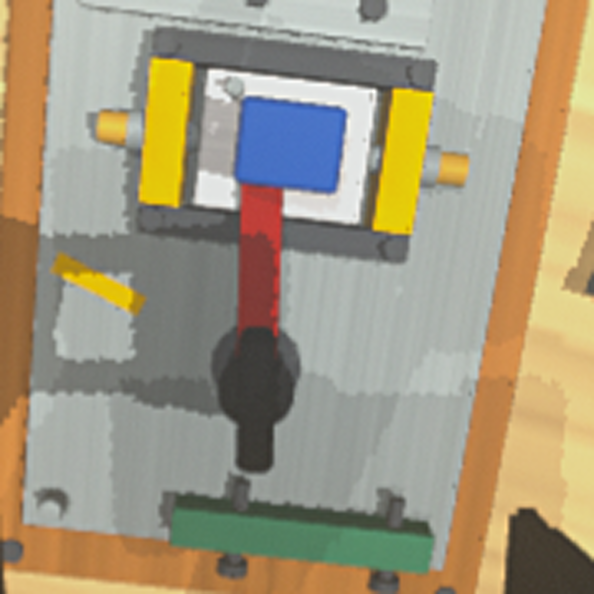

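Run:
```python
from h import *
import pickle
i=pickle.load(open("pics/w1.pkl","rb"))
c=lambda l:(np.array(l)+.5)/3.3+[240-.5,65-.5]
ang=lambda a,b:np.arctan2(*(a-b)[[1,0]])
f=onz(i,c([(261.5,195),(258.5,325)]),59);print("finger",f,ang(f[0],f[1]))
w=onz(i,c([(254,472)]),87);a=ang(f[0],f[1])
print("wing end",w,"axis",w[0,:2]+22*np.array([np.cos(a),np.sin(a)]))
ch=onz(i,c([(152,58),(194,62),(181,209),(139,203),(391,87),(435,92),(417,237),(373,231)]),49)
l,r=ch[:4].mean(0),ch[4:].mean(0);p=(l+r)/2;y=np.arctan2(-(l-r)[0],(l-r)[1])
print("pocket",p,np.linalg.norm(l-r),y, "sides", ang(ch[0],ch[3]),ang(ch[1],ch[2]),ang(ch[4],ch[7]),ang(ch[5],ch[6]))
t=onz(i,c([(244,96),(347,107),(338,193),(235,182)]),103);print("lug",t.mean(0),ang(t[0],t[3]),ang(t[1],t[2]),ang(t[0],t[1])-np.pi/2, np.linalg.norm(t[0]-t[1]),np.linalg.norm(t[0]-t[3]))
m=onz(i,c([(55,262),(141,305)]),23);print("mark",m,ang(m[0],m[1]))
b=onz(i,c([(40,150),(25,520),(545,0),(445,560)]),23);print("plate edges",ang(b[0],b[1]),ang(b[2],b[3]))
y=.152
k=p[:2]-80*np.array([np.cos(y),np.sin(y)]);print("axis from pocket",k,"mark dir from axis",ang(m.mean(0)[:2],k))
```

```text
finger [[561.70893473   9.05496469  59.        ]
 [520.10977628  -1.85195122  59.        ]] 0.2564190245818676
wing end [[478.13235876 -12.26160752  87.        ]] axis [499.4130551   -6.68200509]
pocket [578.10915054   5.33608914  49.        ] 79.90561631258916 0.16234159414790533 sides 0.15701728409300356 0.16920124072472506 0.18258843371340036 0.1950573558393835
lug [578.52833748   5.61197906 103.        ] 0.16605050729134224 0.19296785448320755 0.17718930690605994 28.70405797596818 23.288616571258952
mark [[516.33697534  75.35951268  23.        ]
 [509.56056007  40.76297818  23.        ]] 1.3773752774051942
plate edges 0.17866031377043587 0.16351163209504424
axis from pocket [499.0315326   -6.77714082] mark dir from axis 1.3593595112144503
```

```bash
R='python3 -m handwheel'
$R '[[-1,0,38,0.01,0.5],[-1,0,76,0.016,0.5],[-1,0,112,0.016,0.5],[-1,0,140,0.016,0.5],[-1,0,152,0.016,0.5]]' 
$R '[[0,0,0,0,0.5],[0,0,0,0,0],[0,0,0,0,0],[0,0,0,0,0],[0,0,0,0,0]]' 
$R '[[0,0,0,0,0],[0,0,0,0,0],[0,0,0,0,0]]'
```

```text
t: 3.82
eef_pos: [498.0, -7.2, 78.1]
tcp_rot: [-3.14, 0.004, 0.262]
ft_force: [-0.4, -0.3, 0.7]
opening: 0.709
grip_force: 0.0
t: 4.23
eef_pos: [499.9, -7.4, 82.5]
tcp_rot: [3.141, -0.002, 0.26]
ft_force: [0.5, -0.3, 0.4]
opening: 0.358
grip_force: 0.0
t: 4.48
eef_pos: [499.5, -7.3, 81.8]
tcp_rot: [3.141, -0.001, 0.26]
ft_force: [-0.0, -0.2, 0.1]
opening: 0.145
grip_force: 0.0
```

```bash
R='python3 -m handwheel'
$R '[[0,0,0,0,0],[0,0,0,0,0],[0,0,0,0,0]]'
$R '[[0,0,0,-0.1,0],[0,0,0,-0.2,0],[0,0,0,-0.3,0],[0,0,0,-0.4,0],[0,0,0,-0.5,0]]' 
$R '[[0,0,0,-0.1,0],[0,0,0,-0.2,0],[0,0,0,-0.3,0],[0,0,0,-0.4,0],[0,0,0,-0.5,0]]' 
$R '[[0,0,0,-0.08,0],[0,0,0,-0.105,0],[0,0,0,-0.105,0],[0,0,0,-0.105,0]]'
```

```text
t: 4.73
eef_pos: [499.6, -7.7, 81.7]
tcp_rot: [3.141, -0.001, 0.26]
ft_force: [-1.6, -5.1, 5.6]
opening: 0.122
grip_force: 30.0
t: 5.15
eef_pos: [499.5, -7.4, 81.7]
tcp_rot: [3.141, -0.0, 0.764]
ft_force: [-1.3, -2.1, 7.0]
opening: 0.127
grip_force: 30.0
t: 5.57
eef_pos: [499.2, -7.2, 81.7]
tcp_rot: [-3.141, -0.0, 1.264]
ft_force: [-1.9, -0.3, 7.8]
opening: 0.126
grip_force: 30.0
t: 5.9
eef_pos: [499.1, -7.2, 81.7]
tcp_rot: [-3.141, -0.0, 1.365]
ft_force: [-2.1, -0.2, 8.3]
opening: 0.124
grip_force: 30.0
```

```bash
R='python3 -m handwheel'
$R '[[0,0,0,0,0.5],[0,0,0,0,0.5],[0,0,0,0,0.5],[0,0,-15,0,0.5],[0,0,-40,0,0.6]]' 
$R '[[0,0,-38,0,0.7],[0,0,-76,0.12,0.7],[0,0,-112,0.24,0.7],[0,0,-112,0.36,0.7],[0,0,-112,0.48,0.7]]' 
$R '[[0,0,0,0.12,0.7],[0,0,0,0.24,0.7],[0,0,0,0.36,0.7],[0,0,0,0.48,0.7],[0,0,0,0.6,0.7]]' 
$R '[[0,0,0,0.12,0.7],[0,0,0,0.12,0.7],[0,0,0,0.12,0.7]]'
python3 - <<'E'
from h import *
import pickle
s=state();print(s['t'],s['eef_pos'],s['tcp_rot'],s['ft_force'],s['joints'])
i=camera_info("wrist")
p,d=read_camera("wrist");pickle.dump(i,open("pics/w2.pkl","wb"));cv2.imwrite("pics/w2.png",p[:,:,::-1]);np.save("pics/w2.npy",d)
a=p[65:245,240:420,::-1]
cv2.imwrite("pics/w2c.png",cv2.resize(a,(594,594),interpolation=cv2.INTER_CUBIC))
E
```

```text
t: 6.32
eef_pos: [498.4, -7.1, 120.0]
tcp_rot: [-3.137, 0.0, 1.365]
ft_force: [0.2, -0.3, 0.3]
opening: 0.416
grip_force: 0.0
t: 6.73
eef_pos: [500.0, -7.3, 235.5]
tcp_rot: [3.138, -0.002, 0.879]
ft_force: [0.1, 0.4, -0.1]
opening: 0.695
grip_force: 0.0
t: 7.15
eef_pos: [499.3, -7.2, 233.2]
tcp_rot: [-3.141, 0.0, 0.279]
ft_force: [0.1, -0.3, -1.0]
opening: 0.699
grip_force: 0.0
t: 7.4
eef_pos: [499.3, -7.3, 233.3]
tcp_rot: [-3.141, 0.0, 0.169]
ft_force: [0.1, -0.9, 0.7]
opening: 0.701
grip_force: 0.0
7.4 [499.31223276  -7.26034267 233.26897875] [-3.14133763e+00  2.63355296e-04  1.68617923e-01] [ 0.07054508 -0.90567077  0.67093422] [-1.46975490e-01  3.13533059e-01  1.86018366e+00  1.95045252e-04
  9.68205446e-01  1.25509237e+00]
```

View pics/w2c.png

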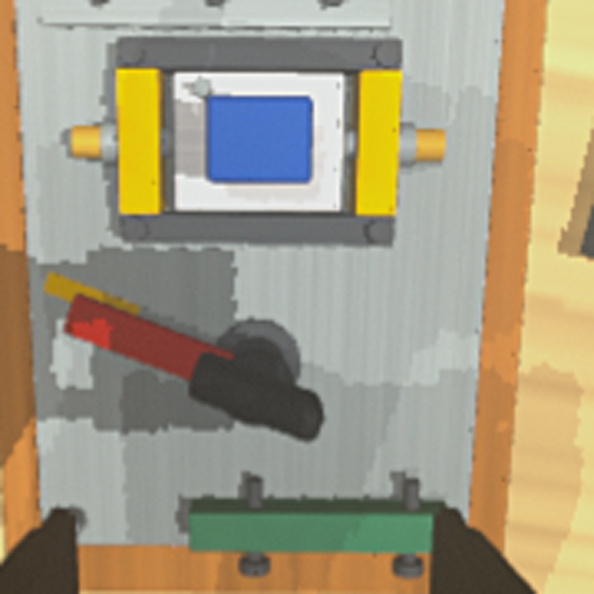

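Run:
```python
from h import *
import pickle
i=pickle.load(open("pics/w2.pkl","rb"))
c=lambda l:(np.array(l)+.5)/3.3+[240-.5,65-.5]
ang=lambda a,b:np.arctan2(*(a-b)[[1,0]])
f=onz(i,c([(83,295),(235,357),(66,330),(192,382)]),59);print("finger",f,ang(f[0],f[1]),ang(f[2],f[3]))
m=onz(i,c([(50,274),(140,303),(45,291),(120,312)]),23);print("mark",m,ang(m[0],m[1]),ang(m[2],m[3]))
k=np.array([499.2,-7]);print("tip",ang(onz(i,c([(74,312)]),59)[0,:2],k),"markdir",ang(onz(i,c([(48,282)]),23)[0,:2],k))
w=onz(i,c([(318,425)]),87)[0,:2];print("wing end dir",ang(k,w))
ch=onz(i,c([(116,69),(160,69),(161,214),(120,214),(359,69),(401,69),(398,214),(357,214)]),49)
l,r=ch[:4].mean(0),ch[4:].mean(0);print("pocket",(l+r)/2,np.linalg.norm(l-r),np.arctan2(-(l-r)[0],(l-r)[1]))
t=onz(i,c([(207,96),(313,96),(312,184),(206,182)]),103);print("lug",t.mean(0),np.linalg.norm(t[0]-t[1]),np.linalg.norm(t[0]-t[3]))
```

```text
finger [[519.63909531  55.77213315  59.        ]
 [507.27381496   1.86425846  59.        ]
 [506.84366068  60.01209354  59.        ]
 [496.13614318  15.03958848  59.        ]] 1.345318770643784 1.3370578133218458
mark [[519.46559775  74.30166362  23.        ]
 [514.35424646  39.79810116  23.        ]
 [512.86543536  75.42275579  23.        ]
 [509.73749755  46.73620279  23.        ]] 1.4237261273320962 1.4621869349910661
tip 1.3557532737300333 markdir 1.3634230716079703
wing end dir 1.3963176785158034
pocket [578.34159995   5.70065077  49.        ] 79.84447361814316 0.16894710188125686
lug [578.23798612   5.78372542 103.        ] 29.317697237077603 23.152360044167157
```

```bash
R='python3 -m handwheel'
$R '[[30,0,0,0,0.6],[60,0,20,0.004,0.6],[80,0.5,50,0.004,0.6],[80,0.5,90,0.004,0.6],[80,0.5,120,0.004,0.6]]' 
$R '[[0,0,8,0,0.5],[0,0,8,0,0.4],[0,0,8,0,0],[0,0,8,0,0],[0,0,8,0,0]]' 
$R '[[0,0,0,0,0],[0,0,0,0,0],[0,0,0,0,0]]'
python3 - <<'E'
from h import *
s=state();print(s['t'],s['eef_pos'],s['tcp_rot'],s['ft_force'],s['moment'])
E
```

```text
t: 7.87
eef_pos: [578.5, 5.6, 110.8]
tcp_rot: [-3.141, 0.001, 0.165]
ft_force: [-0.0, 0.5, -0.4]
opening: 0.6
grip_force: 0.0
t: 8.28
eef_pos: [579.2, 5.1, 107.5]
tcp_rot: [3.141, -0.003, 0.161]
ft_force: [0.1, -2.2, 1.7]
opening: 0.314
grip_force: 30.0
t: 8.53
eef_pos: [579.2, 5.1, 107.5]
tcp_rot: [3.141, -0.003, 0.161]
ft_force: [-1.0, -0.9, 8.1]
opening: 0.312
grip_force: 30.0
8.5333 [579.23025303   5.1325474  107.47554494] [ 3.14068303 -0.00339124  0.16105884] [-0.96070163 -0.88101506  8.10540564] [-0.19791152  0.31080789 -0.0013642 ]
```

```bash
R='python3 -m handwheel'
cat > s.py <<'E'
from h import *
s=state();c=camera_info("wrist")
y=.165;T=np.array([[np.cos(y),np.sin(y),0],[-np.sin(y),np.cos(y),0],[0,0,1]])
print("JIG t",round(s['t'],2),"pos",(T@(s['eef_pos']-[578.3,5.7,23])).round(1),"rot",s['tcp_rot'].round(3),"F",(T@s['ft_force']).round(1),"M",(T@s['moment']).round(2),"op",round(s['opening'],3))
E
$R '[[0,2,-2,0,0],[0,4,-2,0,0],[0,6,-2,0,0],[0,6,-2,0,0]]' >/dev/null; python3 s.py
$R '[[0,-3,0,0,0],[0,-6,0,0,0],[0,-9,0,0,0],[0,-12,0,0,0],[0,-12,0,0,0]]' >/dev/null; python3 s.py
```

```text
JIG t 8.87 pos [ 0.4 -4.3 85.9] rot [-3.138e+00 -2.000e-03  1.600e-01] F [ 1.5 17.2  7.5] M [ 4.03 -0.24  0.03] op 0.314
JIG t 9.28 pos [ 1.2  2.8 86.6] rot [ 3.136 -0.004  0.163] F [ -1.5 -17.5  10. ] M [-4.17  0.78  0.07] op 0.315
```

```bash
R='python3 -m handwheel'
$R '[[0,4,-3,0,0],[0,8,-3,0,0],[0,12,-3,0,0],[0,14,-3,0,0],[0,14,-3,0,0]]' >/dev/null; python3 s.py
python3 - <<'E'
from h import *
p,d=read_camera("wrist");cv2.imwrite("pics/w3.png",p[:,:,::-1])
q,d=read_camera("scene");
a=cv2.resize(p[60:260,200:440,::-1],(480,400));b=cv2.resize(q[170:270,230:380,::-1],(600,400)[:2])
b=cv2.resize(q[180:260,250:345,::-1],(300,253),interpolation=cv2.INTER_CUBIC)
o=np.zeros((400,780,3),np.uint8);o[:,:480]=a;o[:253,480:]=b;cv2.imwrite("pics/w3c.png",o)
E
python3 s.py
```

```text
JIG t 9.7 pos [ 0.4 -6.3 88.8] rot [-3.138e+00 -2.000e-03  1.600e-01] F [ 2.  19.   9.5] M [ 4.16 -0.11  0.06] op 0.313
JIG t 9.8 pos [ 0.5 -6.2 88.9] rot [-3.138e+00 -2.000e-03  1.600e-01] F [ 3.  17.  10.1] M [ 4.01 -0.08  0.13] op 0.311
```

View pics/w3c.png

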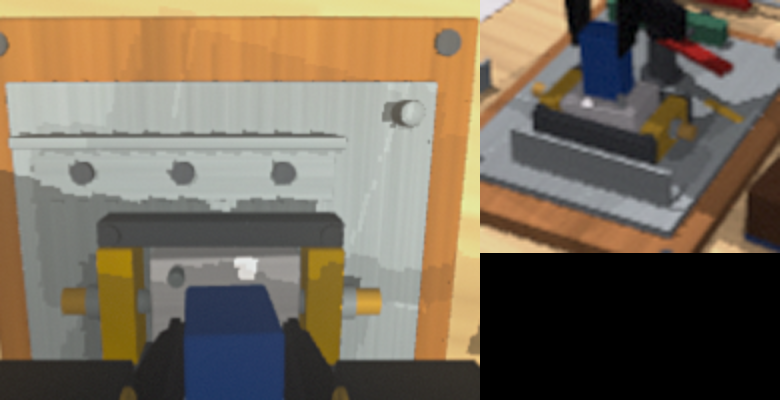

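```bash
R='python3 -m handwheel'
$R '[[0,-4,-2,0,0],[0,-8,-3,0,0],[0,-12,-3,0,0],[0,-15,-3,0,0],[0,-15,-3,0,0]]' >/dev/null; python3 s.py
$R '[[0,4,-2,0,0],[0,8,-3,0,0],[0,12,-3,0,0],[0,15,-3,0,0],[0,15,-3,0,0]]' >/dev/null; python3 s.py
$R '[[0,-4,-2,0,0],[0,-8,-3,0,0],[0,-12,-3,0,0],[0,-15,-3,0,0],[0,-15,-3,0,0]]' >/dev/null; python3 s.py
```

```text
JIG t 10.22 pos [ 1.3  4.3 92.4] rot [ 3.137 -0.004  0.162] F [ -1.4 -13.2   8.5] M [-3.13  0.51 -0.  ] op 0.312
JIG t 10.63 pos [ 0.5 -6.8 94.7] rot [-3.139e+00 -2.000e-03  1.600e-01] F [ 0.8 11.1  8. ] M [ 2.82 -0.14  0.03] op 0.313
JIG t 11.05 pos [ 1.2  4.7 98.2] rot [ 3.138 -0.004  0.162] F [-0.7 -8.5  8.4] M [-2.54  0.31  0.01] op 0.309
```

```bash
python3 - <<'E'
from h import *
p,d=read_camera("wrist")
q,d2=read_camera("scene");cv2.imwrite("pics/s4.png",q[:,:,::-1])
a=cv2.resize(p[60:260,200:440,::-1],(480,400))
b=cv2.resize(q[180:260,250:345,::-1],(300,253),interpolation=cv2.INTER_CUBIC)
o=np.zeros((400,780,3),np.uint8);o[:,:480]=a;o[:253,480:]=b;cv2.imwrite("pics/w4c.png",o)
E
python3 s.py
```

```text
JIG t 11.15 pos [ 1.1  4.9 98.1] rot [ 3.139 -0.004  0.162] F [-0.1 -7.8  6.9] M [-2.32  0.32 -0.01] op 0.311
```

View pics/w4c.png

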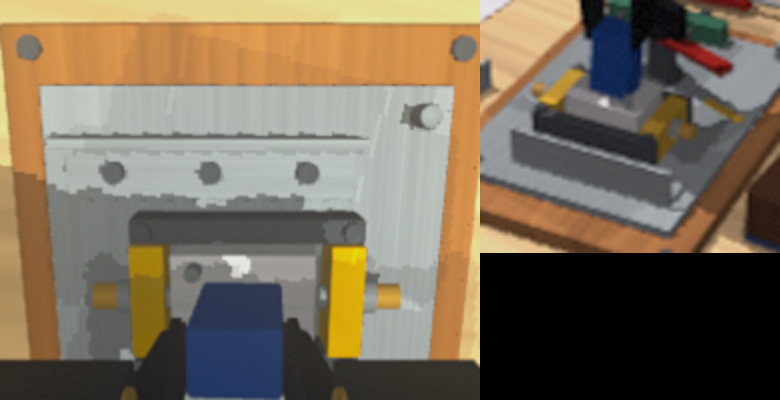

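```bash
cat > z.py <<'E'
from h import *
i=camera_info("wrist");p,d=read_camera("wrist")
v,u=np.mgrid[60:260,200:440];uv=np.c_[u.ravel(),v.ravel()]
X=np.array(i["origin"])+ray(i,uv)*d[v,u].reshape(-1,1)-[578.3,5.7,23]
y=.165;X=X@np.array([[np.cos(y),np.sin(y),0],[-np.sin(y),np.cos(y),0],[0,0,1]]).T
c=p[v,u].reshape(-1,3).astype(int)
b=(c[:,2]>1.5*c[:,0])&(c[:,2]>50)&(abs(X[:,0])<25)&(X[:,2]>60); z=X[b]
if len(z): print("lug top z",np.percentile(z[:,2],[50,90,97]).round(1),len(z))
for a0,a1 in((-26,-20),(-20,-10),(-10,0),(0,10),(14,22),(22,26)):
    m=(X[:,1]>a0)&(X[:,1]<a1)&(X[:,0]>14)&(X[:,0]<20)
    if m.any(): print("shoulder y",a0,a1,np.median(X[m,2]).round(1),m.sum())
m=(X[:,1]>-60)&(X[:,1]<60)&(X[:,0]>32)&(X[:,0]<45);print("plate z",np.median(X[m,2]).round(1))
m=(abs(X[:,1])>34)&(abs(X[:,1])<46)&(X[:,0]>8)&(X[:,0]<20);print("cheek z",np.median(X[m,2]).round(1))
E
python3 z.py; python3 s.py
```

```text
lug top z [86.2 87.5 87.9] 2285
shoulder y -26 -20 38.6 55
shoulder y -20 -10 38.1 109
shoulder y -10 0 37.5 103
shoulder y 0 10 36.8 100
shoulder y 14 22 39.3 96
shoulder y 22 26 36.0 48
plate z 163.3
cheek z 26.9
JIG t 11.2 pos [ 1.1  5.  98.1] rot [ 3.139 -0.004  0.162] F [-1.3 -8.2  7. ] M [-2.34  0.32  0.01] op 0.313
```

```bash
R='python3 -m handwheel'
$R '[[0,5,0,0,0],[0,6,0,0,0.45],[0,6,0,0,0.45],[0,6,0,0,0.45]]' >/dev/null; python3 s.py; python3 z.py|grep shou
$R '[[0,0,6,0,0.45],[0,0,12,0,0.45],[0,0,12,0,0.45],[0,0,12,0,0.45]]' >/dev/null; python3 s.py
$R '[[0,0,0,0,0],[0,0,0,0,0],[0,0,0,0,0],[0,0,0,0,0],[0,0,0,0,0]]' >/dev/null;  python3 s.py; python3 z.py
```

```text
JIG t 11.53 pos [-0.   0.5 96.5] rot [3.142 0.    0.161] F [0.  0.3 0.2] M [-0.01  0.14  0.04] op 0.434
shoulder y -26 -20 36.2 62
shoulder y -20 -10 35.9 105
shoulder y -10 0 36.1 103
shoulder y 0 10 35.7 99
shoulder y 14 22 43.2 111
shoulder y 22 26 35.7 43
JIG t 11.92 pos [-0.2  0.7 83.7] rot [-3.141e+00  1.000e-03  1.610e-01] F [ 0.   0.2 -0.1] M [-0.02  0.22 -0.03] op 0.445
JIG t 12.33 pos [ 0.2  0.4 84.9] rot [ 3.141e+00 -1.000e-03  1.610e-01] F [-1.4 -1.2  5.4] M [-0.91  0.51  0.04] op 0.315
lug top z [85.6 86.6 87. ] 2241
shoulder y -26 -20 36.8 69
shoulder y -20 -10 36.4 110
shoulder y -10 0 36.3 113
shoulder y 0 10 36.2 111
shoulder y 14 22 43.3 117
shoulder y 22 26 35.7 40
plate z 23.0
cheek z 26.9
```

```bash
R='python3 -m handwheel'
$R '[[0,3,0,0,0],[0,6,-1,0,0],[0,8,-2,0,0],[0,8,-2,0,0]]' >/dev/null; python3 s.py
$R '[[0,-4,0,0,0],[0,-8,-1,0,0],[0,-12,-2,0,0],[0,-16,-2,0,0],[0,-16,-2,0,0]]' >/dev/null; python3 s.py
$R '[[0,4,0,0,0],[0,8,-1,0,0],[0,12,-2,0,0],[0,16,-2,0,0],[0,16,-2,0,0]]' >/dev/null; python3 s.py
$R '[[0,-4,0,0,0],[0,-8,-1,0,0],[0,-12,-2,0,0],[0,-16,-2,0,0],[0,-16,-2,0,0]]' >/dev/null; python3 s.py;python3 z.py
```

```text
JIG t 12.72 pos [-0.4 -5.2 86.2] rot [-3.137e+00  1.000e-03  1.590e-01] F [ 0.7 14.8  4. ] M [ 3.61 -0.08 -0.01] op 0.318
JIG t 13.13 pos [ 1.   6.2 89.6] rot [ 3.137e+00 -3.000e-03  1.620e-01] F [ -2.7 -14.6   9. ] M [-3.82  0.71  0.08] op 0.323
JIG t 13.55 pos [ 0.3 -5.7 91. ] rot [-3.138e+00 -1.000e-03  1.590e-01] F [ 1.5 11.6  3.7] M [ 3.05 -0.25 -0.1 ] op 0.316
JIG t 13.97 pos [ 1.3  6.3 93.9] rot [ 3.137 -0.004  0.162] F [ -1.7 -15.6   9.9] M [-3.8   0.5   0.05] op 0.317
lug top z [87.9 89.6 90.2] 2351
shoulder y -26 -20 41.1 48
shoulder y -20 -10 40.4 104
shoulder y -10 0 39.5 110
shoulder y 0 10 38.5 111
shoulder y 14 22 38.1 100
shoulder y 22 26 46.5 54
plate z 158.0
cheek z 26.9
```

```bash
R='python3 -m handwheel'
$R '[[0,6,0,0,0],[0,8,0,0,0.45],[0,8,0,0,0.45],[0,8,8,0,0.45],[0,8,11,0,0.45]]' >/dev/null; python3 s.py
$R '[[0,0,0,0,0.45],[0,0,0,0,0],[0,0,0,0,0],[0,0,0,0,0],[0,0,0,0,0]]' >/dev/null;  python3 s.py; python3 z.py
$R '[[0,0,-2,0,0],[0,3,-3,0,0],[0,6,-3,0,0],[0,8,-3,0,0],[0,8,-3,0,0]]' >/dev/null; python3 s.py
$R '[[0,-4,0,0,0],[0,-8,-2,0,0],[0,-12,-3,0,0],[0,-16,-3,0,0],[0,-16,-3,0,0]]' >/dev/null; python3 s.py;python3 z.py
```

```text
JIG t 14.43 pos [-0.4  0.8 80.3] rot [-3.141e+00  1.000e-03  1.610e-01] F [-0.3  0.  -0.3] M [-0.04  0.24  0.  ] op 0.446
JIG t 14.85 pos [ 0.1  0.3 81.7] rot [ 3.141 -0.     0.161] F [-1.7 -1.   3.7] M [-0.91  0.38 -0.  ] op 0.312
lug top z [86.7 87.8 88.2] 2264
shoulder y -26 -20 37.6 66
shoulder y -20 -10 37.5 129
shoulder y -10 0 37.2 113
shoulder y 0 10 37.2 122
shoulder y 14 22 44.6 123
shoulder y 22 26 36.9 40
plate z 22.6
cheek z 26.9
JIG t 15.32 pos [-0.5 -4.9 84.6] rot [-3.137e+00  2.000e-03  1.590e-01] F [-0.7 17.8  1.9] M [4.1  0.02 0.04] op 0.315
JIG t 15.73 pos [ 1.   6.3 88.8] rot [ 3.137e+00 -3.000e-03  1.620e-01] F [ -2.7 -16.1   5.5] M [-4.09  0.73  0.1 ] op 0.327
lug top z [90.9 92.8 93.3] 2412
shoulder y -26 -20 44.1 50
shoulder y -20 -10 43.5 124
shoulder y -10 0 42.9 159
shoulder y 0 10 42.0 145
shoulder y 14 22 41.2 106
shoulder y 22 26 49.9 42
plate z 23.1
cheek z 26.9
```

```bash
R='python3 -m handwheel'
$R '[[0,4,0,0,0],[0,8,-2,0,0],[0,12,-4,0,0],[0,16,-4,0,0],[0,16,-4,0,0]]' >/dev/null; python3 s.py
$R '[[0,-4,0,0,0],[0,-8,-2,0,0],[0,-12,-3,0,0],[0,-16,-4,0,0],[0,-16,-4,0,0]]' >/dev/null; python3 s.py;python3 z.py
```

```text
JIG t 16.2 pos [ 0.4 -5.9 92.6] rot [-3.138e+00 -1.000e-03  1.590e-01] F [ 1.  11.1  3.5] M [ 3.01 -0.07 -0.12] op 0.318
JIG t 16.62 pos [ 1.3  6.6 97.1] rot [ 3.137 -0.004  0.162] F [ -0.7 -14.2  10.1] M [-3.47  0.41 -0.03] op 0.324
lug top z [94.9 97.  97.6] 2533
shoulder y -26 -20 48.8 53
shoulder y -20 -10 48.1 119
shoulder y -10 0 68.1 253
shoulder y 0 10 78.1 300
shoulder y 14 22 71.9 183
shoulder y 22 26 53.4 36
plate z 162.1
cheek z 26.9
```

```bash
R='python3 -m handwheel'
$R '[[0,4,0,0,0],[0,8,-2,0,0],[0,12,-4,0,0],[0,16,-4,0,0],[0,16,-4,0,0]]' >/dev/null; python3 s.py
$R '[[0,-4,0,0,0],[0,-8,-2,0,0],[0,-12,-3,0,0],[0,-15,-4,0,0],[0,-15,-4,0,0]]' >/dev/null; python3 s.py;python3 z.py
```

```text
JIG t 17.08 pos [  0.7  -5.4 101.5] rot [-3.138e+00 -3.000e-03  1.590e-01] F [ 0.5 18.2 19.7] M [3.99 0.22 0.06] op 0.314
JIG t 17.5 pos [  0.9   6.  104.4] rot [ 3.138e+00 -3.000e-03  1.620e-01] F [ -0.6 -12.4   4.1] M [-3.03  0.22 -0.02] op 0.316
lug top z [100.2 101.7 102.1] 2647
shoulder y -26 -20 52.6 48
shoulder y -20 -10 52.2 112
shoulder y -10 0 51.9 148
shoulder y 0 10 51.6 189
shoulder y 14 22 53.0 126
shoulder y 22 26 59.2 30
plate z 169.8
cheek z 26.9
```

```bash
R='python3 -m handwheel'
$R '[[0,4,0,0,0],[0,8,-1,0,0],[0,12,-2,0,0],[0,12,-2,0,0]]' >/dev/null; python3 s.py
$R '[[0,-4,0,0,0],[0,-5,-1,0,0],[0,-5,-2,0,0],[0,-5,-2,0,0]]' >/dev/null; python3 s.py;python3 z.py
```

```text
JIG t 17.88 pos [ -0.3  -4.4 105.3] rot [-3.14e+00  1.00e-03  1.60e-01] F [-0.6  1.5 -2.7] M [0.41 0.21 0.04] op 0.309
JIG t 18.22 pos [1.000e-01 8.000e-01 1.076e+02] rot [ 3.141 -0.     0.161] F [-0.8  0.5 -2.8] M [ 0.03  0.18 -0.04] op 0.312
lug top z [102.9 104.1 104.5] 2699
shoulder y -26 -20 53.9 80
shoulder y -20 -10 53.6 134
shoulder y -10 0 53.5 126
shoulder y 0 10 53.2 134
shoulder y 14 22 59.6 118
shoulder y 22 26 52.5 49
plate z 173.0
cheek z 26.9
```

```bash
R='python3 -m handwheel'
$R '[[0,0.8,-5,0,0],[0,0.8,-11,0,0],[0,0.8,-17,0,0],[0,0.8,-22,0,0],[0,0.8,-24,0,0]]' >/dev/null; python3 s.py
$R '[[0,0,0,0,0],[0,0,0,0,0],[0,0,0,0,0],[0,0,0,0,0],[0,0,0,0,0]]' >/dev/null; python3 s.py;python3 z.py
python3 - <<'E'
from h import *
p,d=read_camera("wrist")
q,d2=read_camera("scene");cv2.imwrite("pics/s5.png",q[:,:,::-1])
a=cv2.resize(p[60:260,200:440,::-1],(480,400))
b=cv2.resize(q[150:270,225:370,::-1],(300,248),interpolation=cv2.INTER_CUBIC)
o=np.zeros((400,780,3),np.uint8);o[:,:480]=a;o[:248,480:]=b;cv2.imwrite("pics/w5c.png",o)
E
```

```text
JIG t 18.68 pos [  0.4  -0.3 132.7] rot [ 3.141e+00 -2.000e-03  1.610e-01] F [ 0.2  0.3 -3.5] M [-0.06  0.19  0.03] op 0.313
JIG t 19.1 pos [-1.000e-01 -2.000e-01  1.312e+02] rot [-3.141  0.     0.161] F [ 0.2  0.1 -3.5] M [-0.05  0.2  -0.06] op 0.313
lug top z [126.5 127.6 128. ] 2739
shoulder y -26 -20 77.0 91
shoulder y -20 -10 76.9 162
shoulder y -10 0 76.6 161
shoulder y 0 10 76.5 155
shoulder y 14 22 77.2 151
shoulder y 22 26 75.6 67
plate z 197.7
cheek z 26.9
```

View pics/w5c.png

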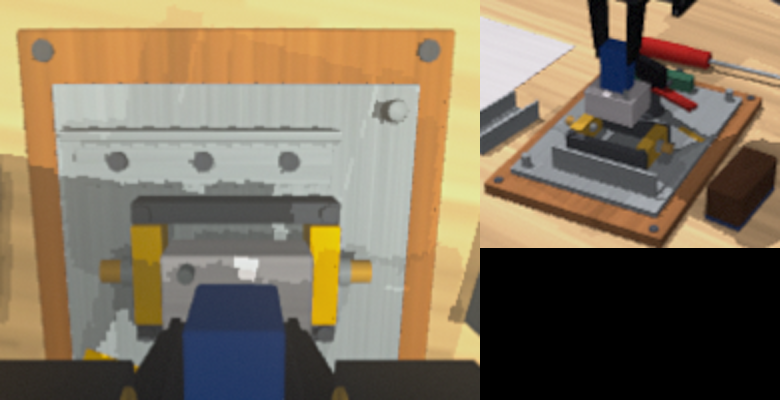

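The block is free and upright over the pocket, about 20 mm above the cheek tops. The plate is down and the loose items have not moved, so I am handing in.

```bash
python3 s.py; python3 -c "from cell import *;print(job_done())"
```

```text
JIG t 19.25 pos [ -0.   -0.2 131.3] rot [-3.141  0.     0.161] F [ 0.8 -0.  -4. ] M [-0.01  0.17 -0.03] op 0.315
the job is handed in; nothing more can be done
None
```

The job is handed in at 19.3 s: the knob's finger is on the release mark, and the block was rocked free with the plate staying down. It is held still and upright, about 20 mm above the cheek tops; the grip slipped on the lug during rocking, so I opened and re-gripped it twice.

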